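Weigh the hanging brass weight and put it away

TASK

Switch the scale on with its green key. Then lift the brass weight up off its hook (from then on leave the green key alone), stand it upright in the middle of the scale's blue pan, let go, and press the orange key while it stands there, to hold the reading. Finally pick the weight up again, this time by the loop on its top, and lower it gently, without dropping it, all the way down into the yellow socket; leave the dark weight hanging and the mouse, bottle and tumbler where they are.

Things in the scene. Friction and masses are not known exactly. Their poses are not given: they have to be found in the camera images.
- brass: brass weight, loose, 0.4 kg: cylinder 36 mm diameter, 45 mm tall, with a rigid rectangular loop on top. The loop is a strap 8 mm thick along x, 34 mm wide along y; its level top bar runs along y from 74 to 80 mm above the underside, the opening below it is 24 mm wide, 29 mm high. Origin: centre of the underside, z up. Starts hanging on one of two hooks, the hook through the loop along x
- dark: dark steel weight of the same shape and size, hanging on the other hook; it stays there. Origin: centre of its underside
- stand: fixed hook stand: white base 90 x 200 x 12 mm, two posts, a level rail along y (12 mm thick, top at 176 mm), 20 mm behind the origin. Two hooks, 8 mm thick bars with axis at height 170 mm, point from it to -x (to the robot); their upturned tips end 54 mm to -x of the origin and rise 7 mm above the bar. All is under 182 mm. Origin: centre of the underside
- hook_left (a point): point on top of the level bar of the hook at the stand's +y, 60 mm from the stand's middle, 174 mm above the table; a hanging loop rests here. The tip's end lies 34 mm from here to the stand's -x
- hook_right (a point): the same point of the hook at the stand's -y
- scale: fixed kitchen scale 230 mm (x) x 170 mm (y), 28 mm high: silver body, blue-green pan, black panel with display and two keys at its -x end (towards the robot). Origin: centre of the underside
- pan (a point): centre of the top face of the scale's flat pan (155 mm along x, 162 mm along y), 28 mm above the table
- on_key_top (a point): centre of the top of the round green key, 22 mm diameter, pressed straight down; 54 mm to the scale's +y
- hold_key_top (a point): centre of the top of the round orange key, 22 mm diameter, pressed straight down; 54 mm to the scale's -y
- on_key (a joint): travel of the green key in m: 0 up, 0.006 fully down (about 4 N)
- hold_key (a joint): travel of the orange key in m: 0 up, 0.006 fully down (about 4 N)
- case: fixed block with two round sockets side by side along its y, 88 x 164 mm, 55 mm high: yellow half at its +y, grey half at its -y. Origin: centre of the underside
- yellow_floor (a point): centre of the floor of the yellow socket, 7 mm above the table. The socket is a round hole of 43 mm diameter, 48 mm deep (mouth 55 mm above the table) with a 3 mm chamfer at the mouth
- mouse: black computer mouse, loose, 100 x 58 x 32 mm, a bystander. Origin: centre of its underside
- bottle: clear drinking bottle with pink cap, loose, 62 mm diameter, 150 mm tall, a bystander. Origin: centre of its underside
- tumbler: glass tumbler, loose, 68 mm diameter, 80 mm tall, a bystander. Origin: centre of its underside
Not all that is in view belongs to the job. What is shaped like the brass but red is not meant. Leave any turquoise look-alike of the case alone.

How it is judged:
On the way, in this order (a step that is already met when the one before it is completed fails the run):
1. the green key is pressed down (4.5 mm or more) while the brass weight still hangs (value of joint on_key above 0.0045 m and height (world z) of brass above 0.085 m and not (horizontal distance between brass and hook_left above 0.04 m and horizontal distance between brass and hook_right above 0.04 m)), for 0.04 s.
2. the brass weight is lifted off its hook and carried clear (40 mm to the side of both hook points, 60 mm or more above the table) (horizontal distance between brass and hook_left above 0.04 m and horizontal distance between brass and hook_right above 0.04 m and height (world z) of brass above 0.06 m), for 0.05 s.
3. the brass weight stands upright and still on the pan, within 55 mm of its centre, released (horizontal distance between brass and pan below 0.055 m and z of brass in the frame of pan between -0.004 and 0.005 m and angle between brass's own z axis and vertical below 0.1 rad and linear speed of brass below 0.02 m/s and contact force between the fingers and brass below 0.1 N), for 0.2 s.
4. the orange key is pressed down (4.5 mm or more) while the brass weight stands there untouched (horizontal distance between brass and pan below 0.055 m and z of brass in the frame of pan between -0.004 and 0.005 m and angle between brass's own z axis and vertical below 0.1 rad and contact force between the fingers and brass below 0.1 N and value of joint hold_key above 0.0045 m), for 0.04 s.
5. the brass weight is lifted from the pan again (20 mm or more above it), held by its loop (tool point 60 mm or more above its underside) (z of brass in the frame of pan above 0.02 m and z of the grasp point in the frame of brass above 0.06 m and contact force between the fingers and brass above 0.1 N), for 0.1 s.
At the end, for the whole second after the job is handed in: the brass weight stands on the floor of the yellow socket (within 4 mm of the floor in height, 6 mm of its centre, upright within 0.1 rad), at rest and released; both keys are up; the dark weight still hangs on its hook and it, the mouse, bottle and tumbler are within 30 mm of where they started (horizontal distance between brass and yellow_floor below 0.006 m and z of brass in the frame of yellow_floor below 0.004 m and angle between brass's own z axis and vertical below 0.1 rad and linear speed of brass below 0.02 m/s and contact force between the fingers and brass below 0.1 N and value of joint each of on_key, hold_key below 0.002 m and distance of each of dark, mouse, bottle, tumbler from where it was at the start of the episode below 0.03 m and height (world z) of dark above 0.085 m); the robot touches nothing.
It fails at once if the brass weight is dropped: it moves faster than 0.4 m/s with no finger on it (a fall of about 8 mm) (contact force between the fingers and brass below 0.01 N and linear speed of brass above 0.4 m/s).
It fails at once if the orange key is pressed while the brass weight is not on the pan (value of joint hold_key above 0.0045 m and distance between brass and pan above 0.07 m).
It fails at once if the green key is pressed again after the brass weight has left its hook (value of joint on_key above 0.0045 m and horizontal distance between brass and hook_left above 0.04 m and horizontal distance between brass and hook_right above 0.04 m).
It fails at once if the dark weight, the mouse, the bottle or the tumbler is moved more than 30 mm (distance of any of dark, mouse, bottle, tumbler from where it was at the start of the episode above 0.03 m).
It also fails if it takes over 72 s, if anything falls off the work surface, if the arm or the gripper's body presses on something with over 40 N, if the wrist force passes 120 N, or if a joint passes its speed limit or range.

ROBOT

A 6-joint arm with a two-finger parallel gripper is mounted at the origin on the work surface. World frame = base frame: x ahead of the robot, y to its left, z up, the work surface at z = 0. Lengths are in m, angles in rad, forces in N, time in s.
With the tool pointing down it reaches from about 0.35 to 0.975 m from the base axis. Payload 4.9 kg.
Tool frame: the origin (TCP) lies between the finger pads, 19 mm behind the fingertips; this is the grasp point; z points along the fingers, y is the line along which they close (so a half turn about z gives the same grasp; the last joint's range is limited). The gripper opens to 85 mm and grips with 20 to 120 N. Pads are 22 mm wide; open, the fingers measure 114 mm over their backs; the gripper's body (76 mm by 85 mm) begins 54 mm behind the grasp point. The pads swing forward as they close: fully open they stand 13 mm farther back than shut.
Start: joints at [0.994, 0.053, 1.613, -0, 1.476, -0.119], TCP at [0.276, 0.561, 0.25] pointing down, gripper open.
Joint ranges: [-3.01, 3.01], [-1.01, 2.22], [0.06, 2.58], [-1.02, 4.17], [0.09, 2.62], [-3.14, 3.14]. Speed limits (rad/s): [2.57, 2.57, 3.14, 3.14, 3.14, 3.14].

INTERFACE

Orientations are given as a 3x3 rotation matrix whose columns are the frame's x, y, z axes.
In Python, from workcell import robot, cams gives the robot as it stands.
- The arm moves only by the tool apply_moves, never from a script. Its argument "series" is a list of rows, each an object of numbers: "dx", "dy", "dz": the shift along the tool's x, y, z as a fraction of full scale; "ax", "ay", "az": the turn, a rotation vector about the tool's x, y, z as a fraction of full scale. In form: [{"dx": .., "dy": .., "dz": .., "ax": .., "ay": .., "az": ..}, ...]. A call has 1 to 12 rows; each row shifts and turns the commanded pose from where the row before left it, along the tool's axes as they then stand; what a row does not reach is not made up. Full scale, the value 1, is 0.4 m for a shift and 6 degrees for a turn. A row lasts 1/12 s, in which the tool goes at most 41.7 mm and 7.16 degrees, less where a joint would pass 70% of its speed; a pose out of reach is approached as far as the arm can. A call with a number of a shift or a turn outside -1 to 1 is refused whole. A call with a gripper value outside its range is refused whole. "gripper" is the opening, from 0 (shut) to 1 (fully open), set as the call begins (left out, the last holds). The fingers move at their own pace and stop on an object; "newtons" is the grip in N (left out, the last holds). Time passes only in rows, so rows that do not move let the fingers close. It gives the time, the measured TCP pose, the force, the opening and the grip force at its end, in the units of the state.
- robot.observe(): the state, without advancing time (a new reading comes with each control period).
- cams.grab_frame(name): name is "side" or "top" or "wrist"; returns the picture (480x640x3 uint8, red, green, blue); there is no depth.
- cams.calibration(name): a dict with "vfov" (degrees; the focal length in pixels is half the picture's height over the tangent of half this angle, whatever the lens; pixels are square), "cx", "cy" (the principal point, pixels), "R" (3x3) and "t" (3): a world point X has camera coordinates R X + t; the wrist camera has in their place "T_tool_cam" (4x4, takes a point from camera to tool coordinates, whose origin is the TCP and whose axes are the flange's). Camera axes: x right, y down, z forward; pixel columns grow to the right and rows downward; lengths in m; the calibration is good to about 2 mm. A picture is of the moment at which its call begins: read the wrist's pose just before it. calibration takes no time and is no camera call.
- robot.finish_job(): hands the job in; it is judged then, once.
The state is a dict: "time": time; "qpos": joint angles; "dq": joint speeds; "joint_efforts": joint torques, N m; "position": TCP position; "eef_rot": TCP orientation; "ft_force": force on the tool from outside, world axes, zero at the start; "moment": the same for the moment, N m; "opening": finger opening in m; "gripper_force": force on a finger pad.
Only numpy, scipy, OpenCV 4.12 (cv2) and the standard library are available. Lean on these libraries where they do the work, as an engineer would, in place of code of your own. Each camera call takes 0.05 s, during which the arm holds its last target. There are 200 camera calls.

## Working session

There is one attempt and no reset: what is moved stays moved. The work goes in short steps, Python scripts to look and compute and a tool call to move; the robot and the scene stay as the last step left them, time stands still between calls to the robot, and variables do not carry over. Pictures are saved under pics/ and viewed, at most 10 in all, crops included, and the job is handed in when it is done.

Besides the shell and the picture viewer there is one more tool, called by a JSON object that holds its "op" and its "data". apply_moves: Moves the arm, as the interface text tells. Shift numbers are shares of 0.4 m and turn numbers shares of 6 degrees, none past 1 either way. Its arguments: {"type":"object","properties":{"series":{"type":"array"},"gripper":{"type":"number"},"newtons":{"type":"number"}},"required":["series"]}

```bash
mkdir -p pics
cat > h.py <<'E'
import numpy as np, cv2
from workcell import robot, cams
def save(n,f): 
    im=cams.grab_frame(n); cv2.imwrite('pics/'+f,im[:,:,::-1]); return im
def ray(n,u,v,pose=None):
    c=cams.calibration(n); f=240/np.tan(np.radians(c['vfov'])/2)
    d=np.array([(u-c['cx'])/f,(v-c['cy'])/f,1])
    if 'T_tool_cam' in c:
        T=np.array(c['T_tool_cam']); p,R=pose; R=np.array(R)
        return R@T[:3,3]+np.array(p), R@T[:3,:3]@d
    R=np.array(c['R']); return -R.T@np.array(c['t']), R.T@d
def atz(n,u,v,z,pose=None):
    o,d=ray(n,u,v,pose); return o+d*(z-o[2])/d[2]
def proj(n,X):
    c=cams.calibration(n); f=240/np.tan(np.radians(c['vfov'])/2)
    x=np.array(c['R'])@np.array(X)+np.array(c['t']); return np.array([c['cx']+f*x[0]/x[2],c['cy']+f*x[1]/x[2]])
E
python3 - <<'E'
from h import *
s=robot.observe(); print(s)
for n in('top','side'): print(cams.calibration(n)); save(n,n+'0.png')
print(cams.calibration('wrist'))
E
```

```text
{'time': 0.0, 'qpos': array([ 9.93985830e-01,  5.33351537e-02,  1.61426965e+00,  2.73426854e-05,
        1.47597817e+00, -1.19023188e-01]), 'dq': array([-0.00014662,  0.00132569,  0.00121757,  0.00181427,  0.00133324,
       -0.00092755]), 'joint_efforts': array([ 1.58744613e-03, -3.93675399e+01, -3.70179427e+01,  3.54300056e-06,
        6.82583079e-03,  7.29922277e-06]), 'position': array([0.27592166, 0.56016238, 0.24879097]), 'eef_rot': array([[-8.97031321e-01,  4.41965588e-01, -1.10824230e-03],
       [ 4.41966899e-01,  8.97029836e-01, -1.65345274e-03],
       [ 2.63357198e-04, -1.97300531e-03, -9.99998019e-01]]), 'ft_force': array([-0.10775378,  0.10977809,  0.03586311]), 'moment': array([ 4.69820646e-03, -4.23666967e-03,  3.69457600e-05]), 'gripper_force': 0.0, 'opening': 0.0851733564425929}
{'vfov': 57.05773667638601, 'cx': 319.70215781353335, 'cy': 238.83841732375777, 'R': array([[-0.02102523, -0.99974822,  0.00783827],
       [-0.98779411,  0.01956226, -0.15453193],
       [ 0.15433969, -0.01099167, -0.9879567 ]]), 't': array([-0.02897947,  0.57726494,  0.93867509])}
{'vfov': 50.090255924227414, 'cx': 314.09628698028615, 'cy': 239.67124571138532, 'R': array([[ 0.98912629, -0.14534016, -0.02248145],
       [-0.11128416, -0.63971783, -0.76051097],
       [ 0.096151  ,  0.75474322, -0.64893579]]), 't': array([-0.53070848,  0.14709331,  1.28596431])}
{'vfov': 71.92074513681358, 'cx': 318.5919705623038, 'cy': 241.48091281080858, 'T_tool_cam': array([[-1.61978870e-04, -9.60806484e-01, -2.77219902e-01,
         7.10357428e-02],
       [ 9.99999664e-01,  6.70174751e-05, -8.16570664e-04,
         7.65947969e-04],
       [ 8.03144966e-04, -2.77219942e-01,  9.60806151e-01,
        -1.24042271e-01],
       [ 0.00000000e+00,  0.00000000e+00,  0.00000000e+00,
         1.00000000e+00]])}
```

View pics/top0.png

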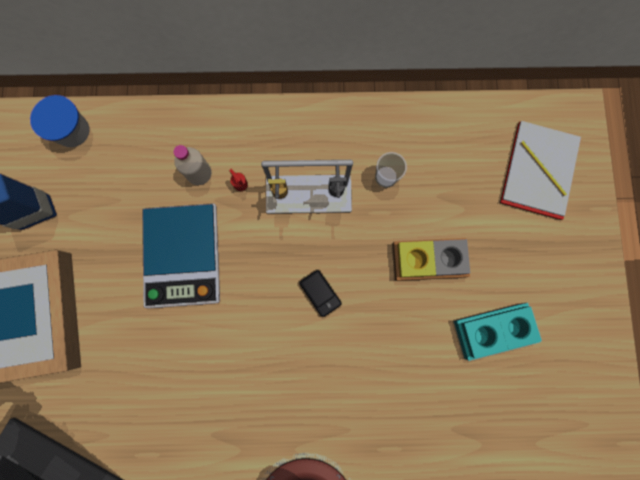

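View pics/side0.png

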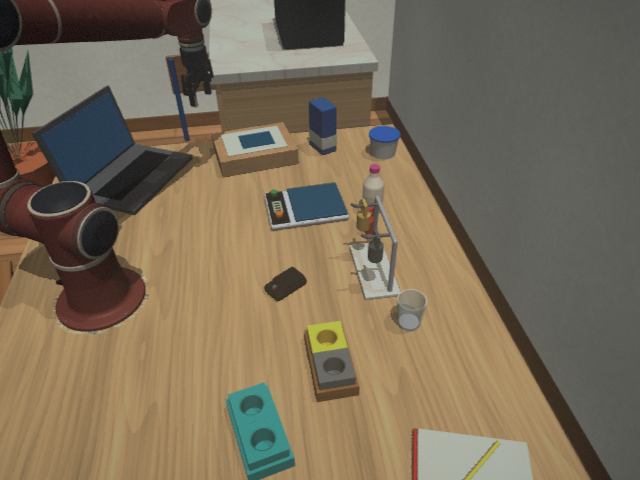

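The top view shows the scale (green key about (153,294), orange (203,291)) and the stand at (308,190), with the brass on the left hook at about (277,187). The yellow socket is at (418,259), the red decoy at (238,180), the bottle at (190,163) and the tumbler at (390,170). The side view agrees. I'll zoom in next.

Run:
```python
import cv2, numpy as np
im=cv2.imread('pics/top0.png')
a=cv2.resize(im[150:220,225:405],None,fx=4.4,fy=4.4,interpolation=cv2.INTER_CUBIC)[:, :800]
b=cv2.resize(im[196:312,136:226],None,fx=2.5,fy=2.5,interpolation=cv2.INTER_CUBIC)
c=cv2.resize(im[230:288,385:475],None,fx=5,fy=5,interpolation=cv2.INTER_CUBIC)
o=np.zeros((600,800,3),np.uint8)
o[:a.shape[0],:a.shape[1]]=a
o[310:600,:225]=b[:290]
o[310:600,240:690]=c[:290]
cv2.imwrite('pics/crop1.png',o)
```

```text
(no output)
```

View pics/crop1.png

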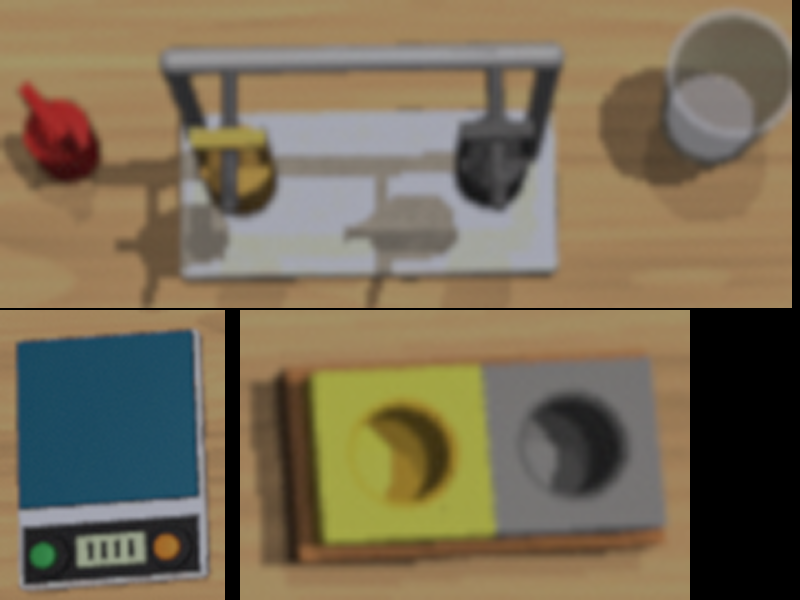

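The crop shows the brass loop bar at top px (277.0,181.4) and its hook tip at (277.3,196.6). The green key is at (152.8,294), orange at (202.8,290.4), pan centre at (179,240) and the yellow mouth at (417.6,258.6).

Run:
```python
from h import *
np.set_printoptions(precision=4,suppress=True)
P={}
for k,u,v,z in [('bar',277,181.4,.18),('tip',277.3,196.6,.18),('hookroot',277,166,.174),('darkbar',225+496/4.4,150+130/4.4,.18),('railL',225+165/4.4,150+57/4.4,.176),('railR',225+560/4.4,150+53/4.4,.176),('green',152.8,294,.032),('orange',202.8,290.4,.032),('panc',179,240,.028),('yel',417.6,258.6,.055),('grey',385+335/5,230+137/5,.055),
 ('base0',225+183/4.4,150+277/4.4,.012),('base1',225+556/4.4,150+270/4.4,.012),('base2',225+553/4.4,150+112/4.4,.012),
 ('pan0',136+18/2.5,196+33/2.5,.028),('pan1',136+195/2.5,196+22/2.5,.028),('pan2',136+197/2.5,196+186/2.5,.028),('pan3',136+20/2.5,196+198/2.5,.028)]:
    P[k]=atz('top',u,v,z); print(k,P[k], proj('side',P[k]))
def ang(a,b): d=P[b]-P[a]; return np.linalg.norm(d[:2]),np.degrees(np.arctan2(d[1],d[0]))
for a,b in [('tip','hookroot'),('railR','railL'),('base1','base0'),('orange','green'),('pan2','pan3'),('pan1','pan0'),('pan3','pan0'),('grey','yel'),('darkbar','bar')]: print(a,b,ang(a,b))
```

```text
bar [0.6709 0.0419 0.18  ] [363.9106 202.6268]
tip [0.6403 0.0415 0.18  ] [351.7536 204.0199]
hookroot [0.7042 0.0422 0.174 ] [376.9525 203.1031]
darkbar [ 0.6724 -0.0771  0.18  ] [375.9223 232.9748]
railL [0.7103 0.0707 0.176 ] [376.6896 195.5862]
railR [ 0.7089 -0.1071  0.176 ] [394.783  240.9459]
green [0.4626 0.3302 0.032 ] [273.9594 193.5658]
orange [0.4682 0.2202 0.032 ] [279.214  215.2529]
panc [0.5828 0.2771 0.028 ] [315.7378 200.6975]
yel [ 0.5269 -0.2544  0.055 ] [326.2209 336.6623]
grey [ 0.528  -0.3302  0.055 ] [332.8006 365.5478]
base0 [0.645  0.0809 0.012 ] [349.0029 244.9542]
base1 [ 0.645  -0.1162  0.012 ] [364.8862 297.2912]
base2 [ 0.7315 -0.1173  0.012 ] [399.5491 293.3306]
pan0 [0.6557 0.3606 0.028 ] [334.8591 182.6809]
pan1 [0.6629 0.1994 0.028 ] [347.1427 213.4874]
pan2 [0.5124 0.1953 0.028 ] [295.5414 219.9838]
pan3 [0.5049 0.3527 0.028 ] [287.0859 189.0287]
tip hookroot (np.float64(0.06387982459430536), np.float64(0.6458973411367033))
railR railL (np.float64(0.1777941973100402), np.float64(89.55092020863455))
base1 base0 (np.float64(0.19710926584362776), np.float64(89.99233171685634))
orange green (np.float64(0.1101411549564057), np.float64(92.92647036366549))
pan2 pan3 (np.float64(0.1576580366688153), np.float64(92.7318035969855))
pan1 pan0 (np.float64(0.1613494275943097), np.float64(92.55951810503791))
pan3 pan0 (np.float64(0.1510162669071664), np.float64(2.9936317116501745))
grey yel (np.float64(0.0758114404444311), np.float64(90.84708444282897))
darkbar bar (np.float64(0.11896677178149766), np.float64(90.73585094974352))
```

{"op": "apply_moves", "data": {"series": [{"dx": -0.0673,"dy": -0.031,"dz": 0.035},{"dx": -0.0673,"dy": -0.031,"dz": 0.035},{"dx": -0.0673,"dy": -0.031,"dz": 0.035},{"dx": -0.0673,"dy": -0.031,"dz": 0.035},{"dx": -0.0673,"dy": -0.031,"dz": 0.035},{"dx": -0.0673,"dy": -0.031,"dz": 0.035},{"dx": -0.0673,"dy": -0.031,"dz": 0.035},{"dx": -0.0673,"dy": -0.031,"dz": 0.035},{"dx": -0.0673,"dy": -0.031,"dz": 0.035},{"dx": -0.0673,"dy": -0.031,"dz": 0.035}], "gripper": 0, "newtons": 30}}

```text
invalid input at $.series[0]: expected keys dx, dy, dz, ax, ay, az
```

{"op": "apply_moves", "data": {"series": [{"az": -0.873},{"az": -0.873},{"az": -0.873},{"az": -0.873},{"az": -0.873},{},{}]}}

```text
invalid input at $.series[0]: expected keys dx, dy, dz, ax, ay, az
```

{"op": "apply_moves", "data": {"series": [{"dx": 0,"dy": 0,"dz": 0,"ax": 0,"ay": 0,"az": -0.873},{"dx": 0,"dy": 0,"dz": 0,"ax": 0,"ay": 0,"az": -0.873},{"dx": 0,"dy": 0,"dz": 0,"ax": 0,"ay": 0,"az": -0.873},{"dx": 0,"dy": 0,"dz": 0,"ax": 0,"ay": 0,"az": -0.873},{"dx": 0,"dy": 0,"dz": 0,"ax": 0,"ay": 0,"az": -0.873},{"dx": 0,"dy": 0,"dz": 0,"ax": 0,"ay": 0,"az": 0}], "gripper": 0, "newtons": 30}}

```text
time: 0.6
position: [0.276, 0.5603, 0.2492]
eef_rot: [[-1.0, -0.001, -0.001], [-0.001, 1.0, -0.001], [0.001, -0.001, -1.0]]
ft_force: [0.3, -0.4, -0.6]
opening: 0.0124
gripper_force: 0.0
```

{"op": "apply_moves", "data": {"series": [{"dx": -0.0467,"dy": -0.0575,"dz": 0.041,"ax": 0,"ay": 0,"az": 0},{"dx": -0.0467,"dy": -0.0575,"dz": 0.041,"ax": 0,"ay": 0,"az": 0},{"dx": -0.0467,"dy": -0.0575,"dz": 0.041,"ax": 0,"ay": 0,"az": 0},{"dx": -0.0467,"dy": -0.0575,"dz": 0.041,"ax": 0,"ay": 0,"az": 0},{"dx": -0.0467,"dy": -0.0575,"dz": 0.041,"ax": 0,"ay": 0,"az": 0},{"dx": -0.0467,"dy": -0.0575,"dz": 0.041,"ax": 0,"ay": 0,"az": 0},{"dx": -0.0467,"dy": -0.0575,"dz": 0.041,"ax": 0,"ay": 0,"az": 0},{"dx": -0.0467,"dy": -0.0575,"dz": 0.041,"ax": 0,"ay": 0,"az": 0},{"dx": -0.0467,"dy": -0.0575,"dz": 0.041,"ax": 0,"ay": 0,"az": 0},{"dx": -0.0467,"dy": -0.0575,"dz": 0.041,"ax": 0,"ay": 0,"az": 0},{"dx": 0,"dy": 0,"dz": 0,"ax": 0,"ay": 0,"az": 0},{"dx": 0,"dy": 0,"dz": 0,"ax": 0,"ay": 0,"az": 0}]}}

```text
time: 1.6
position: [0.4626, 0.3289, 0.0844]
eef_rot: [[-1.0, 0.005, -0.003], [0.005, 1.0, -0.001], [0.003, -0.001, -1.0]]
ft_force: [-0.3, 0.9, 1.0]
opening: 0.0002
gripper_force: 0.0
```

Run:
```python
from h import *
s=robot.observe(); print(s['position'],s['qpos'],s['opening'])
save('wrist','w1.png'); save('top','t1.png')
```

```text
[0.46259021 0.32892256 0.0843511 ] [ 4.86895442e-01  8.06499801e-02  1.87536594e+00  2.46408370e-04
  1.18889447e+00 -1.07851844e+00] 0.00022255153027502862
```

View pics/w1.png

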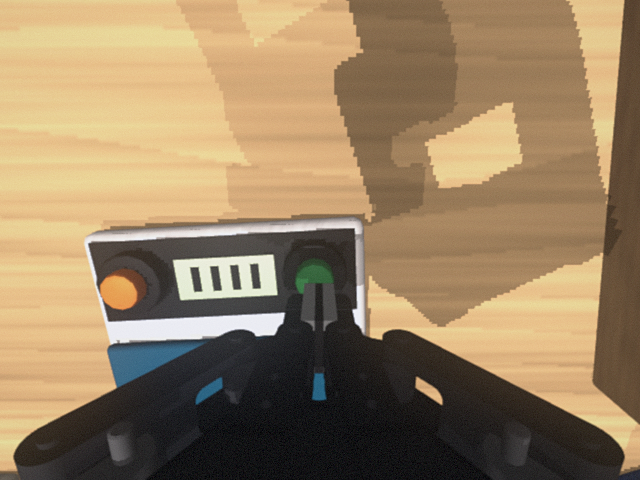

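The wrist view shows the green key at about (314,277) and the orange at (122,290), with the shut fingertips right over the green key.

Run:
```python
from h import *
s=robot.observe(); p=(s['position'],s['eef_rot'])
for z in(.03,.036,.042): print(z,atz('wrist',314,277,z,p),atz('wrist',122,290,z,p),atz('top',152.8,294,z),atz('top',202.8,290.4,z))
```

```text
0.03 [0.46573013 0.32903438 0.03      ] [0.47375716 0.21527907 0.03      ] [0.4627037  0.33088407 0.03      ] [0.46833831 0.22066316 0.03      ]
0.036 [0.4632805  0.32912828 0.036     ] [0.47104041 0.21915849 0.036     ] [0.46247284 0.32869013 0.036     ] [0.46807319 0.21913939 0.036     ]
0.042 [0.46083087 0.32922218 0.042     ] [0.46832366 0.22303791 0.042     ] [0.46224198 0.32649619 0.042     ] [0.46780807 0.21761562 0.042     ]
```

{"op": "apply_moves", "data": {"series": [{"dx": 0,"dy": 0,"dz": 0.02,"ax": 0,"ay": 0,"az": 0},{"dx": 0,"dy": 0,"dz": 0.02,"ax": 0,"ay": 0,"az": 0},{"dx": 0,"dy": 0,"dz": 0.02,"ax": 0,"ay": 0,"az": 0},{"dx": 0,"dy": 0,"dz": 0.004,"ax": 0,"ay": 0,"az": 0},{"dx": 0,"dy": 0,"dz": 0.004,"ax": 0,"ay": 0,"az": 0},{"dx": 0,"dy": 0,"dz": 0.004,"ax": 0,"ay": 0,"az": 0},{"dx": 0,"dy": 0,"dz": 0.004,"ax": 0,"ay": 0,"az": 0},{"dx": 0,"dy": 0,"dz": 0,"ax": 0,"ay": 0,"az": 0}]}}

```text
time: 2.37
position: [0.4628, 0.3307, 0.0557]
eef_rot: [[-1.0, 0.001, -0.0], [0.001, 1.0, 0.0], [0.0, 0.0, -1.0]]
ft_force: [-1.5, 0.8, 3.7]
opening: 0.0
gripper_force: 1.7
```

{"op": "apply_moves", "data": {"series": [{"dx": 0,"dy": 0,"dz": 0.004,"ax": 0,"ay": 0,"az": 0},{"dx": 0,"dy": 0,"dz": 0.004,"ax": 0,"ay": 0,"az": 0},{"dx": 0,"dy": 0,"dz": 0.004,"ax": 0,"ay": 0,"az": 0},{"dx": 0,"dy": 0,"dz": 0,"ax": 0,"ay": 0,"az": 0}]}}

```text
time: 2.7
position: [0.4633, 0.3309, 0.0544]
eef_rot: [[-1.0, 0.001, -0.001], [0.001, 1.0, -0.0], [0.001, -0.0, -1.0]]
ft_force: [-10.3, -3.7, 21.6]
opening: 0.0
gripper_force: 10.8
```

{"op": "apply_moves", "data": {"series": [{"dx": 0,"dy": 0,"dz": -0.04,"ax": 0,"ay": 0,"az": 0},{"dx": 0,"dy": 0,"dz": -0.092,"ax": 0,"ay": 0,"az": 0},{"dx": 0,"dy": 0,"dz": -0.092,"ax": 0,"ay": 0,"az": 0},{"dx": 0,"dy": 0,"dz": -0.092,"ax": 0,"ay": 0,"az": 0},{"dx": 0,"dy": 0,"dz": -0.092,"ax": 0,"ay": 0,"az": 0},{"dx": 0,"dy": 0,"dz": -0.092,"ax": 0,"ay": 0,"az": 0},{"dx": 0,"dy": 0,"dz": 0,"ax": 0,"ay": 0,"az": 0}]}}

```text
time: 3.28
position: [0.4666, 0.3322, 0.2608]
eef_rot: [[-1.0, 0.001, 0.015], [0.001, 1.0, 0.007], [-0.015, 0.007, -1.0]]
ft_force: [0.9, 0.2, 1.9]
opening: 0.0005
gripper_force: 0.0
```

{"op": "apply_moves", "data": {"series": [{"dx": -0.0517,"dy": -0.0722,"dz": 0,"ax": 0,"ay": 0,"az": 0},{"dx": -0.0517,"dy": -0.0722,"dz": 0,"ax": 0,"ay": 0,"az": 0},{"dx": -0.0517,"dy": -0.0722,"dz": 0,"ax": 0,"ay": 0,"az": 0},{"dx": -0.0517,"dy": -0.0722,"dz": 0,"ax": 0,"ay": 0,"az": 0},{"dx": -0.0517,"dy": -0.0722,"dz": 0,"ax": 0,"ay": 0,"az": 0},{"dx": -0.0517,"dy": -0.0722,"dz": 0,"ax": 0,"ay": 0,"az": 0},{"dx": -0.0517,"dy": -0.0722,"dz": 0,"ax": 0,"ay": 0,"az": 0},{"dx": -0.0517,"dy": -0.0722,"dz": 0,"ax": 0,"ay": 0,"az": 0},{"dx": -0.0517,"dy": -0.0722,"dz": 0,"ax": 0,"ay": 0,"az": 0},{"dx": -0.0517,"dy": -0.0722,"dz": 0,"ax": 0,"ay": 0,"az": 0},{"dx": 0,"dy": 0,"dz": 0,"ax": 0,"ay": 0,"az": 0},{"dx": 0,"dy": 0,"dz": 0,"ax": 0,"ay": 0,"az": 0}], "gripper": 0.75}}

```text
time: 4.28
position: [0.6701, 0.0395, 0.2497]
eef_rot: [[-1.0, 0.004, -0.001], [0.004, 1.0, -0.0], [0.001, -0.0, -1.0]]
ft_force: [-0.2, 0.2, -0.4]
opening: 0.064
gripper_force: 0.0
```

Run:
```python
from h import *
s=robot.observe(); print(s['position'],s['eef_rot'],s['qpos'],s['opening'])
save('wrist','w2.png')
```

```text
[0.67012849 0.03954156 0.2497103 ] [[-9.99992380e-01  3.84797973e-03 -6.57459381e-04]
 [ 3.84811361e-03  9.99992575e-01 -2.02482591e-04]
 [ 6.56675351e-04 -2.05011026e-04 -9.99999763e-01]] [-5.17291610e-02  1.60393753e-01  1.49754318e+00 -2.37092725e-04
  1.48430184e+00 -1.61865687e+00] 0.06401675957256
```

View pics/w2.png

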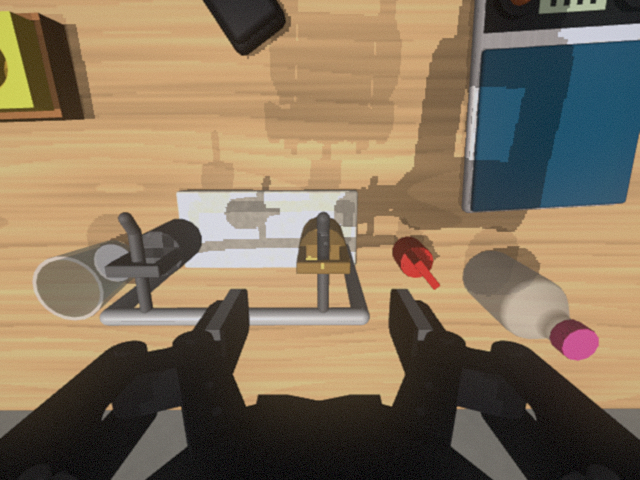

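The wrist view shows the loop's bright top face centred at about (324,267) and the hook tip at (323,217). The fingers straddle the loop with room.

Run:
```python
from h import *
s=robot.observe(); p=(s['position'],s['eef_rot'])
print([atz('wrist',u,v,.18,p) for u,v in [(324,262),(324,267.5),(324,273),(297,267),(350,267)]], atz('wrist',323,217,.181,p))
```

```text
[array([0.66800759, 0.04506938, 0.18      ]), array([0.67164484, 0.04507758, 0.18      ]), array([0.67531782, 0.04508587, 0.18      ]), array([0.67127566, 0.02822912, 0.18      ]), array([0.6713484 , 0.06130012, 0.18      ])] [0.63931629 0.04439471 0.181     ]
```

{"op": "apply_moves", "data": {"series": [{"dx": 0,"dy": 0.0075,"dz": 0,"ax": 0,"ay": 0,"az": 0},{"dx": 0,"dy": 0,"dz": 0.026,"ax": 0,"ay": 0,"az": 0},{"dx": 0,"dy": 0,"dz": 0.026,"ax": 0,"ay": 0,"az": 0},{"dx": 0,"dy": 0,"dz": 0.026,"ax": 0,"ay": 0,"az": 0},{"dx": 0,"dy": 0,"dz": 0.026,"ax": 0,"ay": 0,"az": 0},{"dx": 0,"dy": 0,"dz": 0.026,"ax": 0,"ay": 0,"az": 0},{"dx": 0,"dy": 0,"dz": 0.026,"ax": 0,"ay": 0,"az": 0},{"dx": 0,"dy": 0,"dz": 0.026,"ax": 0,"ay": 0,"az": 0},{"dx": 0,"dy": 0,"dz": 0.026,"ax": 0,"ay": 0,"az": 0},{"dx": 0,"dy": 0,"dz": 0,"ax": 0,"ay": 0,"az": 0},{"dx": 0,"dy": 0,"dz": 0,"ax": 0,"ay": 0,"az": 0}]}}

```text
time: 5.25
position: [0.669, 0.0445, 0.1663]
eef_rot: [[-1.0, 0.001, -0.002], [0.001, 1.0, 0.0], [0.002, 0.0, -1.0]]
ft_force: [0.2, 0.0, 0.2]
opening: 0.0645
gripper_force: 0.0
```

{"op": "apply_moves", "data": {"series": [{"dx": -0.003,"dy": 0,"dz": 0,"ax": 0,"ay": 0,"az": 0},{"dx": 0,"dy": 0,"dz": 0,"ax": 0,"ay": 0,"az": 0},{"dx": 0,"dy": 0,"dz": 0,"ax": 0,"ay": 0,"az": 0},{"dx": 0,"dy": 0,"dz": 0,"ax": 0,"ay": 0,"az": 0},{"dx": 0,"dy": 0,"dz": 0,"ax": 0,"ay": 0,"az": 0},{"dx": 0,"dy": 0,"dz": 0,"ax": 0,"ay": 0,"az": 0},{"dx": 0,"dy": 0,"dz": 0,"ax": 0,"ay": 0,"az": 0},{"dx": 0,"dy": 0,"dz": 0,"ax": 0,"ay": 0,"az": 0},{"dx": 0,"dy": 0,"dz": 0,"ax": 0,"ay": 0,"az": 0},{"dx": 0,"dy": 0,"dz": 0,"ax": 0,"ay": 0,"az": 0}], "gripper": 0, "newtons": 50}}

```text
time: 6.08
position: [0.6716, 0.0445, 0.1691]
eef_rot: [[-1.0, 0.001, 0.003], [0.001, 1.0, -0.0], [-0.003, -0.0, -1.0]]
ft_force: [2.0, -0.5, 5.5]
opening: 0.0331
gripper_force: 50.1
```

{"op": "apply_moves", "data": {"series": [{"dx": 0,"dy": 0,"dz": -0.0105,"ax": 0,"ay": 0,"az": 0},{"dx": 0,"dy": 0,"dz": -0.0105,"ax": 0,"ay": 0,"az": 0},{"dx": 0,"dy": 0,"dz": -0.0105,"ax": 0,"ay": 0,"az": 0},{"dx": 0,"dy": 0,"dz": -0.0105,"ax": 0,"ay": 0,"az": 0},{"dx": 0,"dy": 0,"dz": 0,"ax": 0,"ay": 0,"az": 0},{"dx": 0,"dy": 0,"dz": 0,"ax": 0,"ay": 0,"az": 0}]}}

```text
time: 6.58
position: [0.6706, 0.0446, 0.1843]
eef_rot: [[-1.0, 0.001, -0.0], [0.001, 1.0, 0.0], [0.0, 0.0, -1.0]]
ft_force: [-0.1, -0.5, -4.9]
opening: 0.0328
gripper_force: 49.9
```

Run:
```python
from h import *
w=cams.grab_frame('wrist'); t=cams.grab_frame('side')
o=np.zeros((600,800,3),np.uint8)
o[:360,:480]=cv2.resize(w,(480,360)); 
c=cv2.resize(t[180:300,320:420],None,fx=3.2,fy=3.2,interpolation=cv2.INTER_CUBIC); o[:384,480:800]=c
cv2.imwrite('pics/m1.png',o[:384,:,::-1])
s=robot.observe(); print(s['position'],s['opening'],s['gripper_force'],s['ft_force'])
```

```text
[0.6703979  0.04458279 0.18396743] 0.03270799493063355 49.942619651556015 [-0.17005994 -0.31970249 -4.70289164]
```

View pics/m1.png

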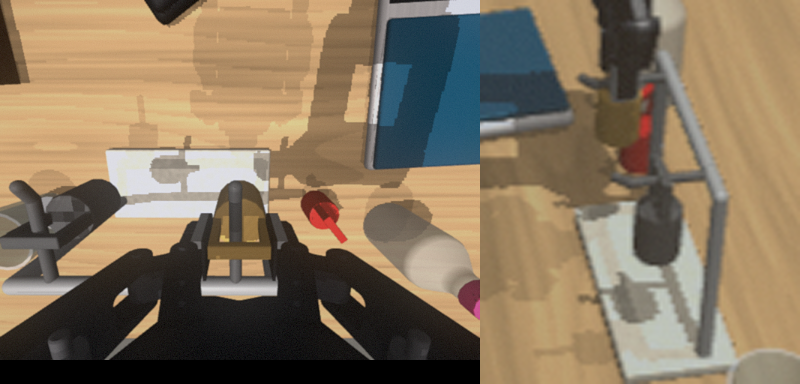

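The brass is gripped and lifted about 15 mm, with the hook free inside the loop and the full weight on the wrist. I'll slide it out to -x.

{"op": "apply_moves", "data": {"series": [{"dx": 0.015,"dy": 0,"dz": 0,"ax": 0,"ay": 0,"az": 0},{"dx": 0.03,"dy": 0,"dz": 0,"ax": 0,"ay": 0,"az": 0},{"dx": 0.03,"dy": 0,"dz": 0,"ax": 0,"ay": 0,"az": 0},{"dx": 0.03,"dy": 0,"dz": 0,"ax": 0,"ay": 0,"az": 0},{"dx": 0.03,"dy": 0,"dz": 0,"ax": 0,"ay": 0,"az": 0},{"dx": 0.03,"dy": 0,"dz": 0,"ax": 0,"ay": 0,"az": 0},{"dx": 0.03,"dy": 0,"dz": 0,"ax": 0,"ay": 0,"az": 0},{"dx": 0.015,"dy": 0,"dz": 0,"ax": 0,"ay": 0,"az": 0},{"dx": 0,"dy": 0,"dz": 0,"ax": 0,"ay": 0,"az": 0},{"dx": 0,"dy": 0,"dz": 0,"ax": 0,"ay": 0,"az": 0}]}}

```text
time: 7.52
position: [0.5866, 0.0446, 0.1845]
eef_rot: [[-1.0, 0.001, 0.001], [0.001, 1.0, -0.0], [-0.001, -0.0, -1.0]]
ft_force: [1.2, 0.0, -3.8]
opening: 0.033
gripper_force: 50.0
```

{"op": "apply_moves", "data": {"series": [{"dx": 0,"dy": 0.04,"dz": 0,"ax": 0,"ay": 0,"az": 0},{"dx": 0,"dy": 0.06,"dz": 0,"ax": 0,"ay": 0,"az": 0},{"dx": 0,"dy": 0.06,"dz": 0,"ax": 0,"ay": 0,"az": 0},{"dx": 0,"dy": 0.06,"dz": 0,"ax": 0,"ay": 0,"az": 0},{"dx": 0,"dy": 0.06,"dz": 0,"ax": 0,"ay": 0,"az": 0},{"dx": 0,"dy": 0.06,"dz": 0,"ax": 0,"ay": 0,"az": 0},{"dx": 0,"dy": 0.06,"dz": 0,"ax": 0,"ay": 0,"az": 0},{"dx": 0,"dy": 0.06,"dz": 0,"ax": 0,"ay": 0,"az": 0},{"dx": 0,"dy": 0.06,"dz": 0,"ax": 0,"ay": 0,"az": 0},{"dx": 0,"dy": 0.06,"dz": 0,"ax": 0,"ay": 0,"az": 0},{"dx": 0,"dy": 0,"dz": 0,"ax": 0,"ay": 0,"az": 0},{"dx": 0,"dy": 0,"dz": 0,"ax": 0,"ay": 0,"az": 0}]}}

```text
time: 8.52
position: [0.5872, 0.2778, 0.1842]
eef_rot: [[-1.0, -0.001, 0.0], [-0.001, 1.0, -0.0], [-0.0, -0.0, -1.0]]
ft_force: [-0.1, -0.5, -4.1]
opening: 0.0329
gripper_force: 50.9
```

{"op": "apply_moves", "data": {"series": [{"dx": 0,"dy": 0,"dz": 0.034,"ax": 0,"ay": 0,"az": 0},{"dx": 0,"dy": 0,"dz": 0.034,"ax": 0,"ay": 0,"az": 0},{"dx": 0,"dy": 0,"dz": 0.034,"ax": 0,"ay": 0,"az": 0},{"dx": 0,"dy": 0,"dz": 0.034,"ax": 0,"ay": 0,"az": 0},{"dx": 0,"dy": 0,"dz": 0.034,"ax": 0,"ay": 0,"az": 0},{"dx": 0,"dy": 0,"dz": 0.02,"ax": 0,"ay": 0,"az": 0},{"dx": 0,"dy": 0,"dz": 0.01,"ax": 0,"ay": 0,"az": 0},{"dx": 0,"dy": 0,"dz": 0,"ax": 0,"ay": 0,"az": 0},{"dx": 0,"dy": 0,"dz": 0,"ax": 0,"ay": 0,"az": 0}]}}

```text
time: 9.27
position: [0.5871, 0.2767, 0.1046]
eef_rot: [[-1.0, 0.001, 0.0], [0.001, 1.0, 0.0], [-0.0, 0.0, -1.0]]
ft_force: [0.8, -0.0, -3.8]
opening: 0.0331
gripper_force: 50.9
```

Still free. Lower slowly.

{"op": "apply_moves", "data": {"series": [{"dx": 0,"dy": 0,"dz": 0.003,"ax": 0,"ay": 0,"az": 0},{"dx": 0,"dy": 0,"dz": 0.003,"ax": 0,"ay": 0,"az": 0},{"dx": 0,"dy": 0,"dz": 0.003,"ax": 0,"ay": 0,"az": 0},{"dx": 0,"dy": 0,"dz": 0.003,"ax": 0,"ay": 0,"az": 0},{"dx": 0,"dy": 0,"dz": 0.003,"ax": 0,"ay": 0,"az": 0},{"dx": 0,"dy": 0,"dz": 0,"ax": 0,"ay": 0,"az": 0}]}}

```text
time: 9.77
position: [0.5866, 0.2766, 0.0981]
eef_rot: [[-1.0, 0.001, -0.0], [0.001, 1.0, -0.0], [0.0, -0.0, -1.0]]
ft_force: [-0.5, 0.5, -4.5]
opening: 0.0328
gripper_force: 50.9
```

{"op": "apply_moves", "data": {"series": [{"dx": 0,"dy": 0,"dz": 0.002,"ax": 0,"ay": 0,"az": 0},{"dx": 0,"dy": 0,"dz": 0.002,"ax": 0,"ay": 0,"az": 0},{"dx": 0,"dy": 0,"dz": 0.002,"ax": 0,"ay": 0,"az": 0},{"dx": 0,"dy": 0,"dz": 0,"ax": 0,"ay": 0,"az": 0}]}}

```text
time: 10.1
position: [0.5872, 0.2767, 0.0976]
eef_rot: [[-1.0, 0.001, 0.001], [0.001, 1.0, 0.0], [-0.001, 0.0, -1.0]]
ft_force: [-4.8, -0.7, 3.9]
opening: 0.0328
gripper_force: 51.9
```

{"op": "apply_moves", "data": {"series": [{"dx": 0,"dy": 0,"dz": -0.001,"ax": 0,"ay": 0,"az": 0},{"dx": 0,"dy": 0,"dz": 0,"ax": 0,"ay": 0,"az": 0},{"dx": 0,"dy": 0,"dz": 0,"ax": 0,"ay": 0,"az": 0},{"dx": 0,"dy": 0,"dz": 0,"ax": 0,"ay": 0,"az": 0},{"dx": 0,"dy": 0,"dz": 0,"ax": 0,"ay": 0,"az": 0},{"dx": 0,"dy": 0,"dz": 0,"ax": 0,"ay": 0,"az": 0},{"dx": 0,"dy": 0,"dz": 0,"ax": 0,"ay": 0,"az": 0},{"dx": 0,"dy": 0,"dz": 0,"ax": 0,"ay": 0,"az": 0}], "gripper": 0.75}}

```text
time: 10.77
position: [0.5868, 0.2766, 0.0963]
eef_rot: [[-1.0, 0.001, -0.0], [0.001, 1.0, 0.0], [0.0, 0.0, -1.0]]
ft_force: [-0.3, -0.2, -0.5]
opening: 0.0644
gripper_force: 0.0
```

{"op": "apply_moves", "data": {"series": [{"dx": 0,"dy": 0,"dz": -0.03,"ax": 0,"ay": 0,"az": 0},{"dx": 0,"dy": 0,"dz": -0.07,"ax": 0,"ay": 0,"az": 0},{"dx": 0,"dy": 0,"dz": -0.09,"ax": 0,"ay": 0,"az": 0},{"dx": 0,"dy": 0,"dz": -0.09,"ax": 0,"ay": 0,"az": 0},{"dx": 0,"dy": 0,"dz": -0.05,"ax": 0,"ay": 0,"az": 0},{"dx": 0,"dy": 0,"dz": 0,"ax": 0,"ay": 0,"az": 0},{"dx": 0,"dy": 0,"dz": 0,"ax": 0,"ay": 0,"az": 0},{"dx": 0,"dy": 0,"dz": 0,"ax": 0,"ay": 0,"az": 0}]}}

```text
time: 11.43
position: [0.5864, 0.2765, 0.2279]
eef_rot: [[-1.0, 0.001, -0.001], [0.001, 1.0, -0.0], [0.001, -0.0, -1.0]]
ft_force: [-0.3, -0.0, -0.9]
opening: 0.0642
gripper_force: 0.0
```

Run:
```python
from h import *
s=robot.observe(); print(s['position'],s['eef_rot'],s['opening'])
np.savez('w3.npz',p=s['position'],R=s['eef_rot'])
save('wrist','w3.png')
```

```text
[0.58636086 0.27645754 0.22788787] [[-9.99999288e-01  6.94512801e-04 -9.70870658e-04]
 [ 6.94860079e-04  9.99999695e-01 -3.57406177e-04]
 [ 9.70622139e-04 -3.58080542e-04 -9.99999465e-01]] 0.06421480920651376
```

View pics/w3.png

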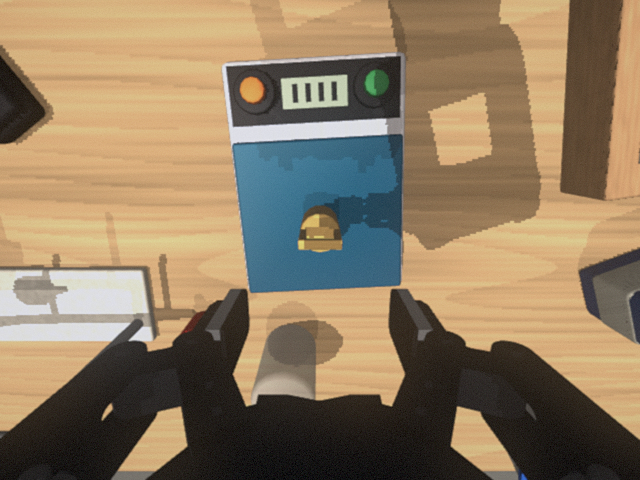

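The brass stands upright at mid-pan, with its loop top at about (320,244). The orange key is at (252,90).

Run:
```python
from h import *
d=np.load('w3.npz'); p=(d['p'],d['R'])
for z in (.038,.042): print(atz('wrist',252,90,z,p),atz('wrist',376,82,z,p),atz('top',202.8,290.4,z))
print(atz('wrist',320,244,.108,p))
```

```text
[0.46839871 0.21912694 0.038     ] [0.46212204 0.32705143 0.038     ] [0.46798481 0.21863146 0.038     ]
[0.4690029  0.21986959 0.042     ] [0.46280619 0.32641924 0.042     ] [0.46780807 0.21761562 0.042     ]
[0.58791859 0.27828093 0.108     ]
```

{"op": "apply_moves", "data": {"series": [{"dx": 0.059,"dy": -0.0288,"dz": 0,"ax": 0,"ay": 0,"az": 0},{"dx": 0.059,"dy": -0.0288,"dz": 0,"ax": 0,"ay": 0,"az": 0},{"dx": 0.059,"dy": -0.0288,"dz": 0,"ax": 0,"ay": 0,"az": 0},{"dx": 0.059,"dy": -0.0288,"dz": 0,"ax": 0,"ay": 0,"az": 0},{"dx": 0.059,"dy": -0.0288,"dz": 0,"ax": 0,"ay": 0,"az": 0},{"dx": 0,"dy": 0,"dz": 0.08,"ax": 0,"ay": 0,"az": 0},{"dx": 0,"dy": 0,"dz": 0.08,"ax": 0,"ay": 0,"az": 0},{"dx": 0,"dy": 0,"dz": 0.08,"ax": 0,"ay": 0,"az": 0},{"dx": 0,"dy": 0,"dz": 0.08,"ax": 0,"ay": 0,"az": 0},{"dx": 0,"dy": 0,"dz": 0.06,"ax": 0,"ay": 0,"az": 0},{"dx": 0,"dy": 0,"dz": 0,"ax": 0,"ay": 0,"az": 0},{"dx": 0,"dy": 0,"dz": 0,"ax": 0,"ay": 0,"az": 0}], "gripper": 0}}

```text
time: 12.48
position: [0.4665, 0.2184, 0.0737]
eef_rot: [[-1.0, 0.001, -0.006], [0.001, 1.0, -0.002], [0.006, -0.002, -1.0]]
ft_force: [-1.1, -0.4, 1.4]
opening: -0.0003
gripper_force: 0.0
```

{"op": "apply_moves", "data": {"series": [{"dx": 0,"dy": 0,"dz": 0.02,"ax": 0,"ay": 0,"az": 0},{"dx": 0,"dy": 0,"dz": 0.01,"ax": 0,"ay": 0,"az": 0},{"dx": 0,"dy": 0,"dz": 0.005,"ax": 0,"ay": 0,"az": 0},{"dx": 0,"dy": 0,"dz": 0.005,"ax": 0,"ay": 0,"az": 0},{"dx": 0,"dy": 0,"dz": 0.005,"ax": 0,"ay": 0,"az": 0},{"dx": 0,"dy": 0,"dz": 0.005,"ax": 0,"ay": 0,"az": 0},{"dx": 0,"dy": 0,"dz": 0.005,"ax": 0,"ay": 0,"az": 0},{"dx": 0,"dy": 0,"dz": 0,"ax": 0,"ay": 0,"az": 0}]}}

```text
time: 13.15
position: [0.4695, 0.2193, 0.0549]
eef_rot: [[-1.0, 0.001, 0.002], [0.001, 1.0, 0.001], [-0.002, 0.001, -1.0]]
ft_force: [-0.3, 1.4, 4.0]
opening: 0.0
gripper_force: 1.8
```

{"op": "apply_moves", "data": {"series": [{"dx": 0,"dy": 0,"dz": 0.004,"ax": 0,"ay": 0,"az": 0},{"dx": 0,"dy": 0,"dz": 0.004,"ax": 0,"ay": 0,"az": 0},{"dx": 0,"dy": 0,"dz": 0.004,"ax": 0,"ay": 0,"az": 0},{"dx": 0,"dy": 0,"dz": 0,"ax": 0,"ay": 0,"az": 0},{"dx": 0,"dy": 0,"dz": 0,"ax": 0,"ay": 0,"az": 0}]}}

```text
time: 13.57
position: [0.4698, 0.2195, 0.0542]
eef_rot: [[-1.0, 0.0, -0.001], [0.0, 1.0, -0.001], [0.001, -0.001, -1.0]]
ft_force: [-12.8, -4.4, 29.0]
opening: 0.0
gripper_force: 14.4
```

{"op": "apply_moves", "data": {"series": [{"dx": 0,"dy": 0,"dz": -0.03,"ax": 0,"ay": 0,"az": 0},{"dx": 0,"dy": 0,"dz": -0.07,"ax": 0,"ay": 0,"az": 0},{"dx": 0,"dy": 0,"dz": -0.09,"ax": 0,"ay": 0,"az": 0},{"dx": 0,"dy": 0,"dz": -0.09,"ax": 0,"ay": 0,"az": 0},{"dx": 0,"dy": 0,"dz": -0.09,"ax": 0,"ay": 0,"az": 0},{"dx": 0,"dy": 0,"dz": -0.03,"ax": 0,"ay": 0,"az": 0},{"dx": 0,"dy": 0,"dz": 0,"ax": 0,"ay": 0,"az": 0}]}}

```text
time: 14.15
position: [0.471, 0.2198, 0.2144]
eef_rot: [[-1.0, 0.001, 0.008], [0.001, 1.0, 0.002], [-0.008, 0.002, -1.0]]
ft_force: [0.4, 0.3, 0.4]
opening: 0.0001
gripper_force: 0.0
```

{"op": "apply_moves", "data": {"series": [{"dx": -0.0595,"dy": 0.029,"dz": 0,"ax": 0,"ay": 0,"az": 0},{"dx": -0.0595,"dy": 0.029,"dz": 0,"ax": 0,"ay": 0,"az": 0},{"dx": -0.0595,"dy": 0.029,"dz": 0,"ax": 0,"ay": 0,"az": 0},{"dx": -0.0595,"dy": 0.029,"dz": 0,"ax": 0,"ay": 0,"az": 0},{"dx": -0.0595,"dy": 0.029,"dz": 0,"ax": 0,"ay": 0,"az": 0},{"dx": 0,"dy": 0,"dz": 0,"ax": 0,"ay": 0,"az": 0},{"dx": 0,"dy": 0,"dz": 0,"ax": 0,"ay": 0,"az": 0},{"dx": 0,"dy": 0,"dz": 0,"ax": 0,"ay": 0,"az": 0},{"dx": 0,"dy": 0,"dz": 0,"ax": 0,"ay": 0,"az": 0}], "gripper": 0.75}}

```text
time: 14.9
position: [0.5866, 0.2765, 0.2083]
eef_rot: [[-1.0, 0.001, -0.002], [0.001, 1.0, -0.001], [0.002, -0.001, -1.0]]
ft_force: [-0.5, -0.4, 0.3]
opening: 0.0641
gripper_force: 0.0
```

{"op": "apply_moves", "data": {"series": [{"dx": 0,"dy": 0,"dz": 0.045,"ax": 0,"ay": 0,"az": 0},{"dx": 0,"dy": 0,"dz": 0.045,"ax": 0,"ay": 0,"az": 0},{"dx": 0,"dy": 0,"dz": 0.045,"ax": 0,"ay": 0,"az": 0},{"dx": 0,"dy": 0,"dz": 0.045,"ax": 0,"ay": 0,"az": 0},{"dx": 0,"dy": 0,"dz": 0.045,"ax": 0,"ay": 0,"az": 0},{"dx": 0,"dy": 0,"dz": 0.025,"ax": 0,"ay": 0,"az": 0},{"dx": 0,"dy": 0,"dz": 0.018,"ax": 0,"ay": 0,"az": 0},{"dx": 0,"dy": 0,"dz": 0,"ax": 0,"ay": 0,"az": 0},{"dx": 0,"dy": 0,"dz": 0,"ax": 0,"ay": 0,"az": 0}]}}

```text
time: 15.65
position: [0.5878, 0.277, 0.1029]
eef_rot: [[-1.0, 0.001, 0.0], [0.001, 1.0, 0.0], [-0.0, 0.0, -1.0]]
ft_force: [0.4, 0.9, 0.5]
opening: 0.0641
gripper_force: 0.0
```

{"op": "apply_moves", "data": {"series": [{"dx": 0,"dy": 0,"dz": 0,"ax": 0,"ay": 0,"az": 0},{"dx": 0,"dy": 0,"dz": 0,"ax": 0,"ay": 0,"az": 0},{"dx": 0,"dy": 0,"dz": 0,"ax": 0,"ay": 0,"az": 0},{"dx": 0,"dy": 0,"dz": 0,"ax": 0,"ay": 0,"az": 0},{"dx": 0,"dy": 0,"dz": 0,"ax": 0,"ay": 0,"az": 0},{"dx": 0,"dy": 0,"dz": 0,"ax": 0,"ay": 0,"az": 0},{"dx": 0,"dy": 0,"dz": 0,"ax": 0,"ay": 0,"az": 0},{"dx": 0,"dy": 0,"dz": 0,"ax": 0,"ay": 0,"az": 0},{"dx": 0,"dy": 0,"dz": 0,"ax": 0,"ay": 0,"az": 0}], "gripper": 0, "newtons": 50}}

```text
time: 16.4
position: [0.589, 0.2774, 0.1041]
eef_rot: [[-1.0, 0.001, 0.003], [0.001, 1.0, 0.001], [-0.003, 0.001, -1.0]]
ft_force: [-0.2, -0.3, 5.9]
opening: 0.0329
gripper_force: 50.8
```

{"op": "apply_moves", "data": {"series": [{"dx": 0,"dy": 0,"dz": -0.02,"ax": 0,"ay": 0,"az": 0},{"dx": 0,"dy": 0,"dz": -0.045,"ax": 0,"ay": 0,"az": 0},{"dx": 0,"dy": 0,"dz": -0.05,"ax": 0,"ay": 0,"az": 0},{"dx": 0,"dy": 0,"dz": -0.05,"ax": 0,"ay": 0,"az": 0},{"dx": 0,"dy": 0,"dz": -0.05,"ax": 0,"ay": 0,"az": 0},{"dx": 0,"dy": 0,"dz": -0.05,"ax": 0,"ay": 0,"az": 0},{"dx": 0,"dy": 0,"dz": -0.03,"ax": 0,"ay": 0,"az": 0},{"dx": 0.035,"dy": 0,"dz": 0,"ax": 0,"ay": 0,"az": 0},{"dx": 0.04,"dy": 0,"dz": 0,"ax": 0,"ay": 0,"az": 0},{"dx": 0.04,"dy": 0,"dz": 0,"ax": 0,"ay": 0,"az": 0},{"dx": 0.035,"dy": 0,"dz": 0,"ax": 0,"ay": 0,"az": 0},{"dx": 0,"dy": 0,"dz": 0,"ax": 0,"ay": 0,"az": 0}]}}

```text
time: 17.4
position: [0.5245, 0.2769, 0.2183]
eef_rot: [[-1.0, -0.0, -0.005], [-0.0, 1.0, -0.001], [0.005, -0.001, -1.0]]
ft_force: [0.2, -0.5, -4.7]
opening: 0.0324
gripper_force: 50.4
```

{"op": "apply_moves", "data": {"series": [{"dx": 0,"dy": -0.06,"dz": 0,"ax": 0,"ay": 0,"az": 0},{"dx": 0,"dy": -0.08,"dz": 0,"ax": 0,"ay": 0,"az": 0},{"dx": 0,"dy": -0.08,"dz": 0,"ax": 0,"ay": 0,"az": 0},{"dx": 0,"dy": -0.08,"dz": 0,"ax": 0,"ay": 0,"az": 0},{"dx": 0,"dy": -0.08,"dz": 0,"ax": 0,"ay": 0,"az": 0},{"dx": 0,"dy": -0.08,"dz": 0,"ax": 0,"ay": 0,"az": 0},{"dx": 0,"dy": -0.08,"dz": 0,"ax": 0,"ay": 0,"az": 0},{"dx": 0,"dy": -0.08,"dz": 0,"ax": 0,"ay": 0,"az": 0},{"dx": 0,"dy": -0.08,"dz": 0,"ax": 0,"ay": 0,"az": 0},{"dx": 0,"dy": -0.08,"dz": 0,"ax": 0,"ay": 0,"az": 0},{"dx": 0,"dy": -0.08,"dz": 0,"ax": 0,"ay": 0,"az": 0},{"dx": 0,"dy": -0.08,"dz": 0,"ax": 0,"ay": 0,"az": 0}]}}

```text
time: 18.4
position: [0.5268, -0.1005, 0.2192]
eef_rot: [[-1.0, 0.001, -0.002], [0.001, 1.0, 0.001], [0.002, 0.001, -1.0]]
ft_force: [1.2, 0.8, -4.0]
opening: 0.0329
gripper_force: 50.9
```

{"op": "apply_moves", "data": {"series": [{"dx": 0,"dy": -0.08,"dz": 0,"ax": 0,"ay": 0,"az": 0},{"dx": 0,"dy": -0.08,"dz": 0,"ax": 0,"ay": 0,"az": 0},{"dx": 0,"dy": -0.05,"dz": 0,"ax": 0,"ay": 0,"az": 0},{"dx": 0,"dy": 0,"dz": 0,"ax": 0,"ay": 0,"az": 0},{"dx": 0,"dy": 0,"dz": 0,"ax": 0,"ay": 0,"az": 0},{"dx": 0,"dy": 0,"dz": 0,"ax": 0,"ay": 0,"az": 0}]}}

```text
time: 18.9
position: [0.5271, -0.1825, 0.2194]
eef_rot: [[-1.0, 0.001, -0.002], [0.001, 1.0, 0.001], [0.002, 0.001, -1.0]]
ft_force: [-0.2, -1.1, -4.4]
opening: 0.0327
gripper_force: 51.2
```

Run:
```python
from h import *
s=robot.observe(); print(s['position'],s['eef_rot'],s['opening'])
np.savez('w4.npz',p=s['position'],R=s['eef_rot'])
save('wrist','w4.png')
```

```text
[ 0.52709203 -0.18252867  0.21935011] [[-9.99998119e-01  9.26284697e-04 -1.70436933e-03]
 [ 9.23958622e-04  9.99998641e-01  1.36505322e-03]
 [ 1.70563144e-03  1.36347588e-03 -9.99997616e-01]] 0.03272361916620532
```

View pics/w4.png

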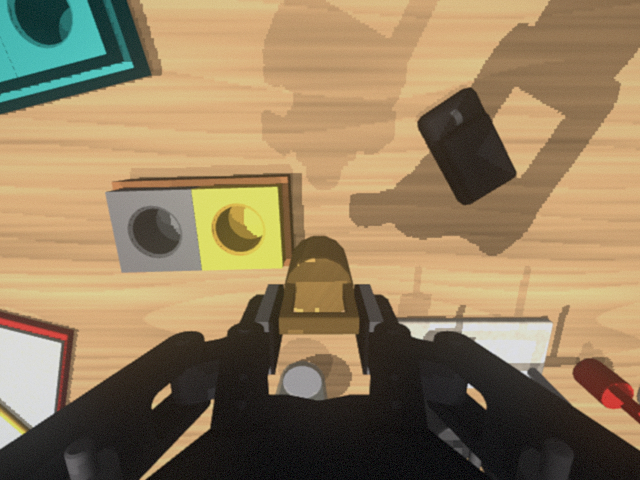

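The yellow mouth is centred at about (238,229). The held brass hangs upright, with its loop top at about (319,323).

Run:
```python
from h import *
d=np.load('w4.npz'); p=(d['p'],d['R'])
im=cv2.imread('pics/w4.png')
g=cv2.cvtColor(im[180:280,195:290],cv2.COLOR_BGR2GRAY)
print(cv2.HoughCircles(cv2.resize(g,None,fx=4,fy=4,interpolation=cv2.INTER_CUBIC),cv2.HOUGH_GRADIENT_ALT,1.5,50,param1=150,param2=.6,minRadius=70,maxRadius=140))
for u,v,z in [(238,229,.055),(212,229,.055),(265,229,.055),(238,203,.055),(238,256,.055),(319,323,.2235),(155,231,.055)]: print((u,v),atz('wrist',u,v,z,p))
print(atz('top',417.6,258.6,.055))
# top-view Hough of yellow mouth
t=cv2.imread('pics/top0.png')[230:288,395:440]
print(cv2.HoughCircles(cv2.resize(cv2.cvtColor(t,cv2.COLOR_BGR2GRAY),None,fx=8,fy=8,interpolation=cv2.INTER_CUBIC),cv2.HOUGH_GRADIENT_ALT,1.5,100,param1=100,param2=.5,minRadius=60,maxRadius=110))
b=cv2.resize(im[180:280,195:365],None,fx=4.7,fy=4.7,interpolation=cv2.INTER_CUBIC); cv2.imwrite('pics/c4.png',b)
```

```text
[[[163.5      186.        96.597534]]]
(238, 229) [ 0.52753102 -0.25384612  0.055     ]
(212, 229) [ 0.52749957 -0.27716678  0.055     ]
(265, 229) [ 0.52756369 -0.22962433  0.055     ]
(238, 203) [ 0.50404872 -0.25224568  0.055     ]
(238, 256) [ 0.55304935 -0.25558533  0.055     ]
(319, 323) [ 0.52545106 -0.18154256  0.2235    ]
(155, 231) [ 0.52927968 -0.32853272  0.055     ]
[ 0.52687074 -0.2544363   0.055     ]
[[[177.      231.       80.52905]]]
```

View pics/c4.png

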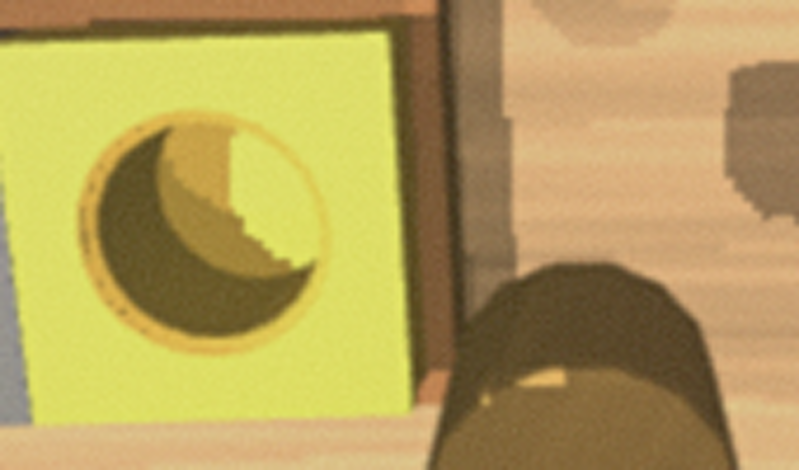

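The crop gives the outer chamfer ellipse centre at about px (238.4,229.4). The brass's lower front edge is at about (320,236). I'll check the brass position and tilt from that.

Run:
```python
from h import *
d=np.load('w4.npz'); p=(d['p'],d['R'])
for z in (.1435,.147): print(z,atz('wrist',195+590/4.7,180+262/4.7,z,p)+[.018,0,0],atz('wrist',195+460/4.7,180+325/4.7,z,p),atz('wrist',195+700/4.7,180+325/4.7,z,p))
print(atz('wrist',238.4,229.4,.055,p))
```

```text
0.1435 [ 0.52820154 -0.18039378  0.1435    ] [ 0.51896084 -0.19789956  0.1435    ] [ 0.51900666 -0.1655702   0.1435    ]
0.147 [ 0.52726445 -0.18041767  0.147     ] [ 0.51787047 -0.19761711  0.147     ] [ 0.51791549 -0.16585348  0.147     ]
[ 0.52790094 -0.25351236  0.055     ]
```

{"op": "apply_moves", "data": {"series": [{"dx": 0,"dy": -0.06,"dz": 0,"ax": 0,"ay": 0,"az": 0},{"dx": 0,"dy": -0.07,"dz": 0,"ax": 0,"ay": 0,"az": 0},{"dx": 0,"dy": -0.05,"dz": 0,"ax": 0,"ay": 0,"az": 0},{"dx": 0,"dy": 0,"dz": 0.04,"ax": 0,"ay": 0,"az": 0},{"dx": 0,"dy": 0,"dz": 0.05,"ax": 0,"ay": 0,"az": 0},{"dx": 0,"dy": 0,"dz": 0.05,"ax": 0,"ay": 0,"az": 0},{"dx": 0,"dy": 0,"dz": 0.03,"ax": 0,"ay": 0,"az": 0},{"dx": 0,"dy": 0,"dz": 0.02,"ax": 0,"ay": 0,"az": 0},{"dx": 0,"dy": 0,"dz": 0,"ax": 0,"ay": 0,"az": 0},{"dx": 0,"dy": 0,"dz": 0,"ax": 0,"ay": 0,"az": 0},{"dx": 0,"dy": 0,"dz": 0,"ax": 0,"ay": 0,"az": 0}]}}

```text
time: 19.87
position: [0.5284, -0.2552, 0.146]
eef_rot: [[-1.0, 0.0, 0.002], [0.0, 1.0, -0.001], [-0.002, -0.001, -1.0]]
ft_force: [0.5, -0.1, -5.6]
opening: 0.0327
gripper_force: 51.7
```

{"op": "apply_moves", "data": {"series": [{"dx": 0,"dy": 0,"dz": 0.01,"ax": 0,"ay": 0,"az": 0},{"dx": 0,"dy": 0,"dz": 0.01,"ax": 0,"ay": 0,"az": 0},{"dx": 0,"dy": 0,"dz": 0.006,"ax": 0,"ay": 0,"az": 0},{"dx": 0,"dy": 0,"dz": 0.006,"ax": 0,"ay": 0,"az": 0},{"dx": 0,"dy": 0,"dz": 0.006,"ax": 0,"ay": 0,"az": 0},{"dx": 0,"dy": 0,"dz": 0.006,"ax": 0,"ay": 0,"az": 0},{"dx": 0,"dy": 0,"dz": 0.006,"ax": 0,"ay": 0,"az": 0},{"dx": 0,"dy": 0,"dz": 0.006,"ax": 0,"ay": 0,"az": 0},{"dx": 0,"dy": 0,"dz": 0,"ax": 0,"ay": 0,"az": 0}]}}

```text
time: 20.62
position: [0.5271, -0.2547, 0.1212]
eef_rot: [[-1.0, 0.001, -0.001], [0.001, 1.0, 0.001], [0.001, 0.001, -1.0]]
ft_force: [-0.4, -0.4, -3.9]
opening: 0.0326
gripper_force: 51.7
```

Bottom is about 10 mm inside the mouth with no contact force. Continue.

{"op": "apply_moves", "data": {"series": [{"dx": 0,"dy": 0,"dz": 0.01,"ax": 0,"ay": 0,"az": 0},{"dx": 0,"dy": 0,"dz": 0.01,"ax": 0,"ay": 0,"az": 0},{"dx": 0,"dy": 0,"dz": 0.01,"ax": 0,"ay": 0,"az": 0},{"dx": 0,"dy": 0,"dz": 0.01,"ax": 0,"ay": 0,"az": 0},{"dx": 0,"dy": 0,"dz": 0.01,"ax": 0,"ay": 0,"az": 0},{"dx": 0,"dy": 0,"dz": 0.01,"ax": 0,"ay": 0,"az": 0},{"dx": 0,"dy": 0,"dz": 0.01,"ax": 0,"ay": 0,"az": 0},{"dx": 0,"dy": 0,"dz": 0.005,"ax": 0,"ay": 0,"az": 0},{"dx": 0,"dy": 0,"dz": 0,"ax": 0,"ay": 0,"az": 0}]}}

```text
time: 21.37
position: [0.527, -0.2547, 0.0912]
eef_rot: [[-1.0, 0.001, -0.001], [0.001, 1.0, 0.001], [0.001, 0.001, -1.0]]
ft_force: [-0.5, -0.2, -4.9]
opening: 0.0324
gripper_force: 51.7
```

{"op": "apply_moves", "data": {"series": [{"dx": 0,"dy": 0,"dz": 0.004,"ax": 0,"ay": 0,"az": 0},{"dx": 0,"dy": 0,"dz": 0.004,"ax": 0,"ay": 0,"az": 0},{"dx": 0,"dy": 0,"dz": 0.004,"ax": 0,"ay": 0,"az": 0},{"dx": 0,"dy": 0,"dz": 0.003,"ax": 0,"ay": 0,"az": 0},{"dx": 0,"dy": 0,"dz": 0.003,"ax": 0,"ay": 0,"az": 0},{"dx": 0,"dy": 0,"dz": 0,"ax": 0,"ay": 0,"az": 0}]}}

```text
time: 21.87
position: [0.5273, -0.2549, 0.0845]
eef_rot: [[-1.0, 0.001, -0.0], [0.001, 1.0, 0.0], [0.0, 0.0, -1.0]]
ft_force: [-0.4, 0.9, -3.8]
opening: 0.0328
gripper_force: 51.7
```

{"op": "apply_moves", "data": {"series": [{"dx": 0,"dy": 0,"dz": 0.002,"ax": 0,"ay": 0,"az": 0},{"dx": 0,"dy": 0,"dz": 0.002,"ax": 0,"ay": 0,"az": 0},{"dx": 0,"dy": 0,"dz": 0.002,"ax": 0,"ay": 0,"az": 0},{"dx": 0,"dy": 0,"dz": 0,"ax": 0,"ay": 0,"az": 0}]}}

```text
time: 22.2
position: [0.5278, -0.2551, 0.0832]
eef_rot: [[-1.0, 0.001, 0.0], [0.001, 1.0, -0.0], [-0.0, -0.0, -1.0]]
ft_force: [-1.2, 1.4, 0.2]
opening: 0.0329
gripper_force: 52.1
```

{"op": "apply_moves", "data": {"series": [{"dx": 0,"dy": 0,"dz": 0.002,"ax": 0,"ay": 0,"az": 0},{"dx": 0,"dy": 0,"dz": 0,"ax": 0,"ay": 0,"az": 0},{"dx": 0,"dy": 0,"dz": 0,"ax": 0,"ay": 0,"az": 0}]}}

```text
time: 22.45
position: [0.528, -0.2551, 0.0832]
eef_rot: [[-1.0, 0.001, 0.001], [0.001, 1.0, -0.0], [-0.001, -0.0, -1.0]]
ft_force: [-2.8, 2.4, 6.1]
opening: 0.0325
gripper_force: 52.7
```

Firm floor contact at the expected height. Release, rise and look.

{"op": "apply_moves", "data": {"series": [{"dx": 0,"dy": 0,"dz": -0.001,"ax": 0,"ay": 0,"az": 0},{"dx": 0,"dy": 0,"dz": 0,"ax": 0,"ay": 0,"az": 0},{"dx": 0,"dy": 0,"dz": 0,"ax": 0,"ay": 0,"az": 0},{"dx": 0,"dy": 0,"dz": 0,"ax": 0,"ay": 0,"az": 0},{"dx": 0,"dy": 0,"dz": 0,"ax": 0,"ay": 0,"az": 0},{"dx": 0,"dy": 0,"dz": 0,"ax": 0,"ay": 0,"az": 0},{"dx": 0,"dy": 0,"dz": 0,"ax": 0,"ay": 0,"az": 0},{"dx": 0,"dy": 0,"dz": 0,"ax": 0,"ay": 0,"az": 0}], "gripper": 0.75}}

```text
time: 23.12
position: [0.5275, -0.2549, 0.082]
eef_rot: [[-1.0, 0.001, 0.0], [0.001, 1.0, -0.0], [-0.0, -0.0, -1.0]]
ft_force: [0.2, -0.1, 0.1]
opening: 0.0643
gripper_force: 0.0
```

{"op": "apply_moves", "data": {"series": [{"dx": 0,"dy": 0,"dz": -0.03,"ax": 0,"ay": 0,"az": 0},{"dx": 0,"dy": 0,"dz": -0.07,"ax": 0,"ay": 0,"az": 0},{"dx": 0,"dy": 0,"dz": -0.09,"ax": 0,"ay": 0,"az": 0},{"dx": 0,"dy": 0,"dz": -0.09,"ax": 0,"ay": 0,"az": 0},{"dx": 0,"dy": 0,"dz": -0.06,"ax": 0,"ay": 0,"az": 0},{"dx": 0,"dy": 0,"dz": 0,"ax": 0,"ay": 0,"az": 0},{"dx": 0,"dy": 0,"dz": 0,"ax": 0,"ay": 0,"az": 0},{"dx": 0,"dy": 0,"dz": 0,"ax": 0,"ay": 0,"az": 0}]}}

```text
time: 23.78
position: [0.5272, -0.2547, 0.2178]
eef_rot: [[-1.0, 0.001, -0.0], [0.001, 1.0, 0.0], [0.0, 0.0, -1.0]]
ft_force: [-0.6, 0.2, -0.9]
opening: 0.0639
gripper_force: 0.0
```

Run:
```python
from h import *
s=robot.observe(); print(s['time'],s['position'],s['ft_force'],s['opening'])
w=cams.grab_frame('wrist'); t=cams.grab_frame('side')
o=np.zeros((300,800,3),np.uint8)
o[:,:400]=cv2.resize(w,(400,300)); o[:,400:]=cv2.resize(t,(400,300))
cv2.imwrite('pics/end.png',o[:,:,::-1])
```

```text
23.7833 [ 0.52715248 -0.25474063  0.21781172] [-0.63362547  0.22127723 -0.89042248] 0.0639104632762731
```

View pics/end.png

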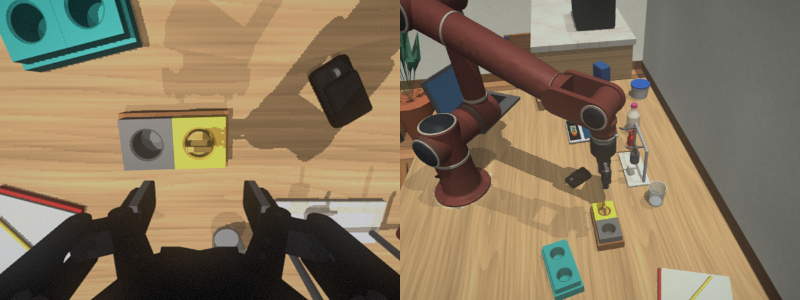

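The brass sits upright in the yellow socket (wrist half, about (199,144)). The dark weight still hangs, the bystanders are in place and the gripper is clear.

```bash
python3 -c "
from workcell import robot
print(robot.finish_job())"
```

```text
the job is handed in; nothing more can be done
None
```

I handed the job in at about 24 s: both keys were pressed to their stops in order, and the brass was weighed, then lowered by its loop and released upright in the yellow socket. The hand-in returned no verdict, so success isn't confirmed beyond the final pictures and force readings.

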